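Gauge the depth of a dowel hole in a shelf leg

TASK

Find out how deep the dowel hole in the wooden shelf leg is: take the depth rod by its blue handle and slide it into the hole until it bottoms. Then slide the orange marker along its track until its pointer is in line with the rear end of the blue handle (the end away from the leg), so that the exposed length can be read off the board; leave the rod bottomed in the hole, the marker there, and the other things on the desk undisturbed.

Things in the scene. Friction and masses are not known exactly. Their poses are not given: they have to be found in the camera images.
- hole_mouth (a point): centre of the mouth of the round blind hole (16 mm diameter) in the end of the wooden shelf leg, 45 mm above the desk. The leg is a pale block 90 mm long, 50 wide, its top 78 mm above the desk. x points level into the hole, z up, y level towards the orange marker's side. The hole's depth is unknown, 30 to 75 mm; its rigid end (hole_end_face in the rules) is out of sight
- gauge: white gauge board fixed to the desk, 320x150 mm, 8 mm thick, that carries leg, yoke, rail and marker track. Origin on the desk straight under the hole mouth; x points as the hole runs, z up. The board reaches from x = -225 to 95 mm and y = -40 to 110 mm
- yoke (a point): middle of the aluminium yoke's notch, 40 mm before the hole mouth, 45 mm above the desk, in line with the hole; the yoke is 10 mm long (x), 34 wide, its top 53 mm above the desk. The rod rests in it and is guided by it. Behind it a rail 12 mm wide, top 36 mm above the desk (205 to 68 mm before the mouth), runs under the rod's handle
- rod_grip (a point): centre of the blue handle of the loose depth rod (90 g), 49 mm above the desk. Handle 36 mm long (x), 18 wide (y), 26 high; grasp across the 18 mm. x points along the rod to its tip. The 12 mm steel rod leaves the handle 4 mm below this point; overall length 170 mm, tip 152 mm ahead of this point. It starts in the yoke, tip 5 to 30 mm before the hole; the handle slides on the rail
- rod_end (a point): centre of the rear face of the blue handle (18 mm behind point rod_grip): the end of the rod that is read. Axes as rod_grip
- rod_tip (a point): tip of the rod, on its axis. Axes as rod_grip
- marker_grip (a point): middle of the upright orange tab of the marker, 42 mm above the desk, where to pinch it: the tab is 24 mm long (x, along the track), 16 wide (y), its top 56 mm above the desk, above a foot 34x26 mm whose top is 22 mm above the desk. The track runs parallel to the rod, 80 mm beside it. x points the way the rod slides in, z up
- marker_index (a point): tip of the marker's thin orange pointer, 17 mm above the desk, 52 mm from marker_grip towards the rod, at the same x along the track as the tab's centre. Axes as marker_grip
- marker (a joint): travel of the orange marker along its track, 0 to 0.14 m, 0 at the end farthest from the leg, growing towards the leg; it starts between 0 and 0.03. At value q the pointer stands 205 mm - q before the hole mouth. Friction of about 1.5 N holds it where it is left
- stapler: stapler with a red arm, 148x37x40 mm; origin under its centre. A bystander: leave it alone
- sticky_pad: yellow pad of sticky notes, 76x76x18 mm; origin under its centre. A bystander: leave it alone
- binder_clip: small black binder clip, 36x32x27 mm; origin under its centre. A bystander: leave it alone
Mind the look-alikes: they are no part of the job. Leave any turquoise look-alike of the part that bears rod_grip alone.

How it is judged:
On the way, in this order (a step that is already met when the one before it is completed fails the run):
1. the rod is slid into the hole until it bottoms (x of rod_tip in the frame of hole_end_face above -0.004 m and y of rod_tip in the frame of hole_mouth between -0.006 and 0.006 m and z of rod_tip in the frame of hole_mouth between -0.006 and 0.006 m), for 0.2 s.
2. with the rod still bottomed, the marker's pointer is brought in line with the rear end of the handle (all of step 1 and x of rod_end in the frame of marker_index between -0.005 and 0.005 m), for 0.2 s.
At the end, for the whole second after the job is handed in: The rod stands in the hole with its tip within 4 mm of the hole's end, the marker is at rest with its pointer within 5 mm, along the track, of the rear end of the blue handle, and both are let go (all of step 2 and velocity of joint marker between -0.01 and 0.01 m/s); the robot touches nothing.
It fails at once if a bystander (stapler, sticky pad or binder clip) is moved by more than 20 mm (distance of any of stapler, sticky_pad, binder_clip from where it was at the start of the episode above 0.02 m).
It also fails if it takes over 42 s, if anything falls off the work surface, if the arm or the gripper's body presses on something with over 40 N, if the wrist force passes 120 N, or if a joint passes its speed limit or range.

ROBOT

A 7-joint arm with a two-finger parallel gripper is mounted at the origin on the work surface; the furniture and walls round the work are solid. World frame = base frame: x ahead of the robot, y to its left, z up, the work surface at z = 0. Lengths are in m, angles in rad, forces in N, time in s.
With the tool pointing down it reaches from about 0.4 to 0.875 m from the base axis. Payload 19.3 kg.
Tool frame: the origin (TCP) lies at the very end of the fingers, on their centre line; the grasp point (between the pads) lies 19 mm behind it; x points along the fingers, y is the direction in which the jaws open and shut, and the axes are right-handed (so a half turn about x gives the same grasp; the last joint's range is limited). The gripper opens to 85 mm and grips with 20 to 120 N. Pads are 22 mm wide; open, the fingers measure 114 mm over their backs; the gripper's body (76 mm by 85 mm) begins 54 mm behind the grasp point. The pads swing forward as they close: fully open they stand 13 mm farther back than shut.
Start: joints at [1.065, 0.521, -0.036, 1.599, 0.021, 1.021, -0.113], TCP at [0.264, -0.567, 0.231] pointing down, gripper open.
Joint ranges: [-2.91, 2.91], [-0.3, 2.13], [-1.5, 1.42], [0.17, 2.43], [-1.26, 4.41], [0.16, 1.93], [-2.52, 2.52]. Speed limits (rad/s): [1.89, 1.89, 2.39, 2.39, 3.01, 3.01, 3.01].

INTERFACE

Orientations are given as [roll, pitch, yaw] about the fixed x, y, z axes, in that order (R = Rz(yaw) Ry(pitch) Rx(roll)).
In Python, from workcell import bot, grab_frame, job_done gives the robot as it stands.
- The arm moves only by the shell command python3 -m pendant 'ROWS' [OPENING] [FORCE]. ROWS is JSON, a list of rows, each a list of 4 numbers: the shift along the tool's x, y, z in mm, then the turn about the tool's x in degrees. A call has 1 to 12 rows; each row shifts and turns the commanded pose from where the row before left it, along the tool's axes as they then stand; what a row does not reach is not made up. A row lasts 1/8 s, in which the tool goes at most 62.5 mm and 10.7 degrees, less where a joint would pass 70% of its speed; a pose out of reach is approached as far as the arm can. A call is refused whole if a number of a shift passes 62.5 or a number of a turn 10.7, either way. A call with a gripper value outside its range is refused whole. OPENING is the opening, from -1 (shut) to 1 (fully open), set as the call begins (- or left out, the last holds). The fingers move at their own pace and stop on an object; FORCE is the grip in N (left out, the last holds). Time passes only in rows, so rows that do not move let the fingers close. It gives the time, the measured TCP pose, the force and the opening at its end, in the units of the state.
- bot.observe(): the state, without advancing time (a new reading comes with each control period).
- grab_frame(name): name is "scene" or "top"; returns a dict with "img" (400x640x3 uint8, red, green, blue), "fovy" (degrees; the focal length in pixels is half the picture's height over the tangent of half this angle, whatever the lens; pixels are square), "cx", "cy" (the principal point, pixels), "R" (3x3) and "t" (3): a world point X has camera coordinates R X + t. Camera axes: x right, y down, z forward; pixel columns grow to the right and rows downward; lengths in m; the calibration is good to about 2 mm. A picture is of the moment at which its call begins. There is no depth.
- job_done(): hands the job in, once; it reports no verdict.
The state is a dict: "clock": time; "qpos": joint angles; "qd": joint speeds; "joint_efforts": joint torques, N m; "position": TCP position; "tool_rot": TCP orientation; "force": force on the tool from outside, world axes, zero at the start; "moment": the same for the moment, N m; "grip_width": finger opening in m.
Only numpy, scipy, OpenCV 4.12 (cv2) and the standard library are available. Lean on these libraries where they do the work, as an engineer would, in place of code of your own. Each camera call takes 0.05 s, during which the arm holds its last target.

## Working session

There is one attempt and no reset: what is moved stays moved. The work goes in short steps, Python scripts to look and compute and a shell command to move; the robot and the scene stay as the last step left them, time stands still between calls to the robot, and variables do not carry over. Pictures are saved under pics/ and viewed, and the job is handed in when it is done.

```bash
mkdir -p pics; python3 - <<'E'
from workcell import bot, grab_frame
import cv2
for n in("scene","top"):
    f=grab_frame(n); cv2.imwrite(f"pics/{n}0.png",f["img"][:,:,::-1]); print(n,f["fovy"],f["cx"],f["cy"],f["R"],f["t"])
s=bot.observe(); print(s)
E
```

```text
scene 53.717762532898455 319.62049947462646 192.5163188261421 [[ 0.67160073  0.74090017  0.00440454]
 [ 0.56983188 -0.51271541 -0.64219509]
 [-0.47354418  0.43380854 -0.76652858]] [-0.33434647 -0.27860598  1.2293967 ]
top 55.50988525527529 325.51518188480424 198.3598353847838 [[-2.09686825e-02 -9.99775245e-01 -3.12642922e-03]
 [-9.87723322e-01  2.11998934e-02 -1.54768224e-01]
 [ 1.54799719e-01 -1.57238694e-04 -9.87945860e-01]] [-0.03910381  0.52506947  0.95890457]
{'clock': 0.1, 'qpos': array([ 1.06478917,  0.52197021, -0.03636899,  1.59994822,  0.02121495,
        1.02110161, -0.11281871]), 'qd': array([-0.00018404, -0.00220488, -0.00086858, -0.0008515 , -0.00194761,
        0.00014179,  0.00068728]), 'joint_efforts': array([ 3.16785758e-03, -9.28486204e+01,  1.98386505e+00, -3.70532835e+01,
        1.80543750e-02,  5.31987476e-03, -1.35386699e-04]), 'position': array([ 0.26369734, -0.56631028,  0.23077397]), 'tool_rot': array([-1.50832919,  1.56975441,  2.06908473]), 'force': array([ 0.66758578,  0.08873207, -0.20638629]), 'moment': array([ 0.01988094, -0.0266144 , -0.03423979]), 'grip_width': 0.0854049638993467}
```

```bash
ls -la .
```

```text
total 12
drwxr-xr-x  3 agent agent 4096 Dec  7 07:10 .
drwxr-xr-x 23 root  root  4096 Dec  7 07:10 ..
drwxr-xr-x  2 agent agent 4096 Dec  7 07:11 pics
```

View pics/scene0.png

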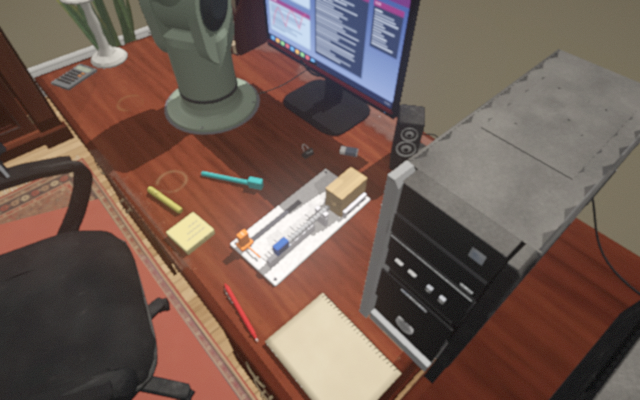

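View pics/top0.png

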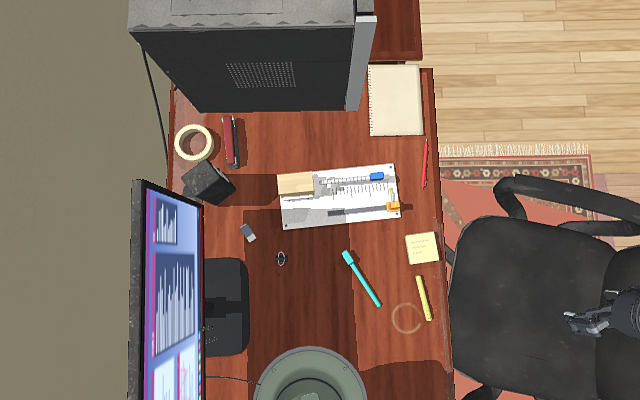

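```bash
cat > h.py <<'E'
import numpy as np, cv2
from workcell import bot, grab_frame
def ray(f,u,v):
    fl=200/np.tan(np.radians(f["fovy"]/2)); d=np.array([(u-f["cx"])/fl,(v-f["cy"])/fl,1.])
    R=np.array(f["R"]);t=np.array(f["t"]); return -R.T@t, R.T@d
def onz(f,u,v,z):
    c,d=ray(f,u,v); return c+d*(z-c[2])/d[2]
def proj(f,X):
    fl=200/np.tan(np.radians(f["fovy"]/2)); p=np.array(f["R"])@X+np.array(f["t"]); return fl*p[0]/p[2]+f["cx"],fl*p[1]/p[2]+f["cy"]
def tri(fa,a,fb,b):
    c1,d1=ray(fa,*a);c2,d2=ray(fb,*b)
    s=np.linalg.lstsq(np.c_[d1,-d2],c2-c1,rcond=None)[0]
    p,q=c1+d1*s[0],c2+d2*s[1]; return (p+q)/2,np.linalg.norm(p-q)
def mask(img,lo,hi,box):
    h=cv2.cvtColor(img,cv2.COLOR_RGB2HSV); m=cv2.inRange(h,lo,hi); z=np.zeros_like(m); x0,y0,x1,y1=box; z[y0:y1,x0:x1]=m[y0:y1,x0:x1]; return z
def blob(m):
    n,l,s,c=cv2.connectedComponentsWithStats(m); return [(s[i].tolist(),c[i].round(2).tolist(),[tuple(np.round(p,1).tolist()) for p in cv2.boxPoints(cv2.minAreaRect(np.argwhere(l==i)[:,::-1].astype(np.float32)))]) for i in range(1,n) if s[i,4]>8]
E
python3 - <<'E'
from h import *
for n,b in(("top",(265,150,415,240)),("scene",(215,150,385,290))):
    f=grab_frame(n);im=f["img"]
    for nm,lo,hi in(("blue",(105,120,60),(125,255,255)),("orange",(8,170,140),(20,255,255))):
        for r in blob(mask(im,lo,hi,b)): print(n,nm,r)
    x0,y0,x1,y1=b; c=cv2.resize(im[y0:y1,x0:x1],None,fx=4,fy=4,interpolation=cv2.INTER_CUBIC) ; cv2.imwrite(f"pics/{n}_crop0.png",c[:,:,::-1])
E
```

```text
top blue ([370, 172, 14, 9, 100], [376.34, 175.87], [(369.29998779296875, 172.89999389648438), (382.79998779296875, 171.5), (383.5, 178.89999389648438), (370.0, 180.1999969482422)])
top orange ([389, 202, 10, 8, 35], [392.6, 206.94], [(389.0, 202.0), (398.0, 202.0), (398.0, 209.0), (389.0, 209.0)])
scene blue ([274, 239, 13, 11, 63], [279.94, 243.78], [(273.3999938964844, 246.3000030517578), (283.29998779296875, 237.89999389648438), (286.3999938964844, 241.39999389648438), (276.5, 249.89999389648438)])
```

View pics/top_crop0.png

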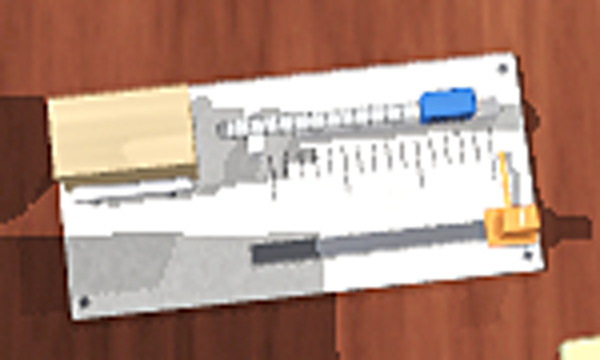

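View pics/scene_crop0.png

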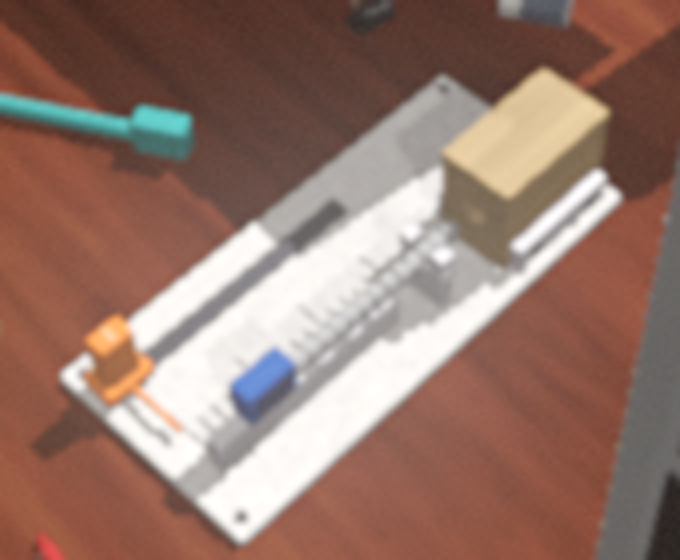

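```bash
python3 - <<'E'
from h import *
T=grab_frame("top");S=grab_frame("scene")
ct=lambda x,y:(265+(x-1.5)/4,150+(y-1.5)/4)
cs=lambda x,y:(215+(x-1.5)/4,150+(y-1.5)/4)
B=[onz(T,*ct(*p),.008) for p in((512,55),(545,268),(73,318))]
print("top corners R-far,R-near,L-near",np.round(B,4), np.linalg.norm(B[0]-B[1]),np.linalg.norm(B[1]-B[2]))
Bs=[onz(S,*cs(*p),.008) for p in((240,545),(62,377),(443,75),(622,195))]
print("scene",np.round(Bs,4),np.linalg.norm(Bs[0]-Bs[1]),np.linalg.norm(Bs[1]-Bs[2]))
for X in (B,Bs):
    d=X[2]-X[1]; yaw=np.arctan2(d[1],d[0]); ex=np.array([np.cos(yaw),np.sin(yaw),0]); ey=np.array([-ex[1],ex[0],0])
    # fit
    pts=np.array([(-225,-40),(-225,110),(95,110)])/1000.
    A=np.array(X[:3])[:,:2]; P=pts-pts.mean(0);Q=A-A.mean(0); th=np.arctan2((P[:,0]*Q[:,1]-P[:,1]*Q[:,0]).sum(),(P*Q).sum())
    R=np.array([[np.cos(th),-np.sin(th)],[np.sin(th),np.cos(th)]]); o=A.mean(0)-R@pts.mean(0)
    print("yaw",np.degrees(th),"origin",o, "res",np.round((R@pts.T).T+o-A,4).tolist())
    # handle top centre (z=.062)
    for nm,p in(("handle T",onz(T,*ct(447,105),.062)),("handle S top",onz(S,*cs(263,376),.062)),("tab T",onz(T,*ct(520,215),.056)),("tab S top",onz(S,*cs(109,331),.056))):
        print(nm,p.round(4),"gauge",(R.T@(p[:2]-o)).round(4))
E
```

```text
top corners R-far,R-near,L-near [[ 0.6229 -0.2372  0.008 ]
 [ 0.4751 -0.2523  0.008 ]
 [ 0.4481  0.066   0.008 ]] 0.14856483774520984 0.31941226886097623
scene [[ 0.6233 -0.2405  0.008 ]
 [ 0.4749 -0.2513  0.008 ]
 [ 0.4465  0.0669  0.008 ]
 [ 0.5954  0.08    0.008 ]] 0.148855805458146 0.31945408819640625
yaw 94.93001661843019 origin [ 0.56496807 -0.01812806] res [[0.0013, -0.0017], [-0.0004, 0.0006], [-0.0009, 0.0011]]
handle T [ 0.5771 -0.1835  0.062 ] gauge [-0.1658  0.0022]
handle S top [ 0.5797 -0.1855  0.062 ] gauge [-0.168  -0.0003]
tab T [ 0.5048 -0.2284  0.056 ] gauge [-0.2044  0.078 ]
tab S top [ 0.4985 -0.2272  0.056 ] gauge [-0.2026  0.0842]
yaw 94.85524803268136 origin [ 0.56466539 -0.01860767] res [[0.0002, 0.0011], [-0.0008, -0.0009], [0.0005, -0.0002]]
handle T [ 0.5771 -0.1835  0.062 ] gauge [-0.1654  0.0016]
handle S top [ 0.5797 -0.1855  0.062 ] gauge [-0.1676 -0.0009]
tab T [ 0.5048 -0.2284  0.056 ] gauge [-0.204   0.0774]
tab S top [ 0.4985 -0.2272  0.056 ] gauge [-0.2023  0.0836]
```

Candidates for the handle: the blue block at top (376,176) / scene (280,244), and the turquoise-headed rod at top (348,257) / scene (256,183). The blue one is on the board, sitting on the rail, and measures at gauge x ≈ −167 mm, y ≈ 0. That puts the tip about 15 mm before the hole, so I choose it. The orange tab is at top (394,204), gauge x ≈ −203, y ≈ 80. The crops above confirm both.

```bash
cat >> h.py <<'E'
from scipy.spatial.transform import Rotation as Ro
YAW=np.radians(94.9); O=np.array([.5648,-.0184]); EX=np.array([np.cos(YAW),np.sin(YAW)]); EY=np.array([-EX[1],EX[0]])
def g2w(x,y,z): return np.r_[O+EX*x+EY*y,z]
def w2g(p): d=np.array(p[:2])-O; return np.r_[d@EX,d@EY,p[2]]
def delta(gx,gy,z):
    s=bot.observe(); R=Ro.from_euler('xyz',s["tool_rot"]).as_matrix()
    W=np.c_[np.r_[EX,0],np.r_[EY,0],[0,0,1]]
    print("t",s["clock"],"tcp gauge",w2g(s["position"]).round(4),"grip",s["grip_width"],"F",s["force"].round(1))
    print("tool axes in gauge (cols x y z)\n",(W.T@R).round(3))
    d=R.T@(g2w(gx,gy,z)-s["position"]); y=R[:,1]; 
    # turn about tool x so that tool y is along +-EY
    ey=R.T@np.r_[EY,0]; a=np.degrees(np.arctan2(ey[2],ey[1])); a=(a+90)%180-90
    print("shift mm in present tool axes",(d*1000).round(1),"turn",round(a,2), "q7",s["qpos"].round(2))
E
python3 -c "
from h import *
delta(-.167,0,.16)"
```

```text
t 0.3 tcp gauge [-0.5204  0.3468  0.2311] grip 0.08513949145782097 F [ 0.3 -0.4  0.2]
tool axes in gauge (cols x y z)
 [[ 0.    -0.939 -0.343]
 [ 0.    -0.343  0.939]
 [-1.    -0.     0.   ]]
shift mm in present tool axes [  71.2 -212.9 -447. ] turn -69.94 q7 [ 1.06  0.52 -0.04  1.6   0.02  1.02 -0.11]
```

```bash
python3 -m pendant '[[6,-21,-44,0],[6,-21,-45,0],[6,-21,-45,0],[6,-21,-45,0],[6,-21,-45,0],[6,-21,-45,0],[6,-21,-45,0],[6,-21,-45,0],[6,-21,-44,0],[6,-21,-44,0]]' 0 20; python3 -m pendant '[[0,0,0,-10],[0,0,0,-10],[0,0,0,-10],[0,0,0,-10],[0,0,0,-10],[0,0,0,-10],[0,0,0,-10]]'; python3 -c "
from h import *
delta(-.167,0,.10)"
```

```text
clock: 1.55
position: [0.5813, -0.1862, 0.1711]
tool_rot: [2.06, 1.571, -0.646]
force: [0.0, 0.3, 0.2]
grip_width: 0.0426
clock: 2.42
position: [0.5804, -0.1876, 0.1713]
tool_rot: [-1.769, 1.571, 3.035]
force: [-0.1, -0.0, -0.6]
grip_width: 0.0427
t 2.425 tcp gauge [-0.1699 -0.001   0.1713] grip 0.04268477525932429 F [-0.1 -0.  -0.6]
tool axes in gauge (cols x y z)
 [[ 0.     0.007 -1.   ]
 [ 0.    -1.    -0.007]
 [-1.    -0.    -0.   ]]
shift mm in present tool axes [71.3 -1.  -2.9] turn 0.39 q7 [ 0.5   0.59 -0.42  1.68  0.29  0.93  0.06]
```

```bash
python3 -m pendant '[[25,-1,-1,0.4],[40,0,-1,0],[35,0,-1,0],[25,0,0,0],[12,0,0,0],[0,0,0,0]]'; python3 - <<'E'
from h import *
delta(-.167,0,.034)
for n,b in(("top",(300,130,420,220)),("scene",(215,170,335,280))):
    im=grab_frame(n)["img"];x0,y0,x1,y1=b; cv2.imwrite(f"pics/{n}_g1.png",cv2.resize(im[y0:y1,x0:x1],None,fx=5,fy=5,interpolation=2)[:,:,::-1])
E
```

```text
clock: 3.18
position: [0.579, -0.1846, 0.034]
tool_rot: [-1.933, 1.57, 2.859]
force: [-0.3, -0.4, 0.7]
grip_width: 0.043
t 3.175 tcp gauge [-1.668e-01  1.000e-04  3.400e-02] grip 0.04300560495303661 F [-0.3 -0.4  0.7]
tool axes in gauge (cols x y z)
 [[ 0.    -0.006 -1.   ]
 [ 0.001 -1.     0.006]
 [-1.    -0.001 -0.   ]]
shift mm in present tool axes [0.  0.1 0.2] turn -0.33 q7 [ 0.45  0.77 -0.34  1.76  0.39  0.68 -0.03]
```

View pics/top_g1.png

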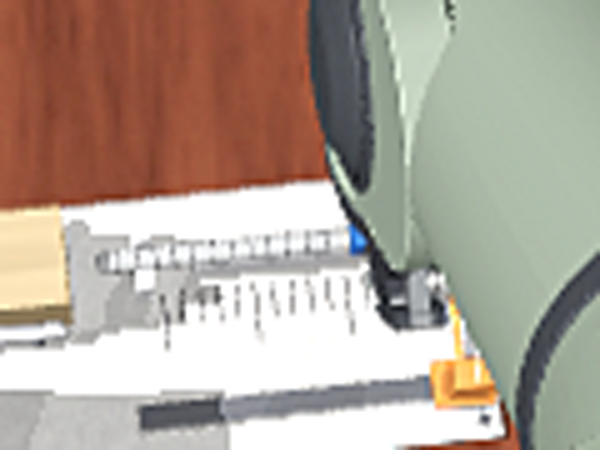

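View pics/scene_g1.png

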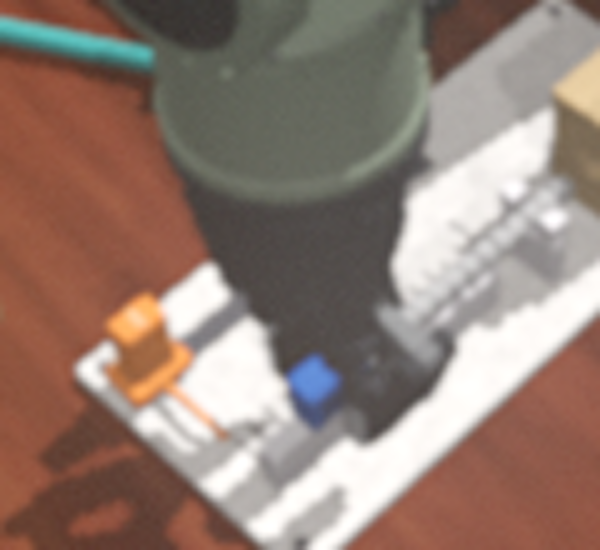

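The fingers straddle the blue handle (scene crop 315,390) and the marker is clear at (150,340). Closing.

```bash
python3 -m pendant '[[0,0,0,0],[0,0,0,0],[0,0,0,0],[0,0,0,0]]' -1 30; python3 -m pendant '[[0,0,-5,0],[0,0,-8,0],[0,0,-8,0],[0,0,-8,0],[0,0,-6,0],[0,0,0,0]]'; python3 -c "
from h import *
delta(-.132,0,.034)"
```

```text
clock: 3.78
position: [0.5796, -0.1848, 0.0352]
tool_rot: [1.082, 1.57, -0.409]
force: [-1.8, 0.1, 6.7]
grip_width: 0.0177
clock: 4.53
position: [0.577, -0.1493, 0.0352]
tool_rot: [1.435, 1.569, -0.056]
force: [-1.1, 2.1, 7.3]
grip_width: 0.0172
t 4.525 tcp gauge [-0.1314 -0.0009  0.0352] grip 0.01721819954541116 F [-1.1  2.1  7.3]
tool axes in gauge (cols x y z)
 [[-0.    -0.005 -1.   ]
 [-0.001 -1.     0.005]
 [-1.     0.001  0.   ]]
shift mm in present tool axes [ 1.2 -0.9  0.6] turn -0.31 q7 [ 0.39  0.76 -0.34  1.79  0.39  0.65 -0.1 ]
```

```bash
python3 -m pendant '[[-1,0,0,0],[0,0,-5,0],[0,0,-5,0],[0,0,0,0]]'; python3 -m pendant '[[0,0,-4,0],[0,0,-4,0],[0,0,0,0]]';python3 -m pendant '[[0,0,-4,0],[0,0,-4,0],[0,0,0,0]]'; python3 -c "
from h import *
delta(-.132,0,.034)"
```

```text
clock: 5.03
position: [0.5755, -0.1391, 0.0353]
tool_rot: [-2.68, 1.57, 2.113]
force: [-0.1, 0.1, -0.4]
grip_width: 0.0176
clock: 5.4
position: [0.5748, -0.1359, 0.0356]
tool_rot: [-0.031, 1.566, -1.525]
force: [-0.6, -21.6, 1.0]
grip_width: 0.0173
clock: 5.78
position: [0.5741, -0.1305, 0.0358]
tool_rot: [-0.04, 1.563, -1.536]
force: [0.7, -34.1, 2.9]
grip_width: 0.0176
t 5.775 tcp gauge [-0.1125  0.0003  0.0358] grip 0.017552270979493908 F [  0.7 -34.1   2.9]
tool axes in gauge (cols x y z)
 [[-0.007 -0.01  -1.   ]
 [ 0.    -1.     0.01 ]
 [-1.    -0.     0.007]]
shift mm in present tool axes [ 1.9  0.5 19.5] turn -0.6 q7 [ 0.35  0.75 -0.33  1.81  0.39  0.64 -0.14]
```

```bash
python3 -m pendant '[[0,0,3,0],[0,0,3,0],[0,0,0,0]]';  python3 -m pendant '[[0,0,0,0],[0,0,0,0],[0,0,0,0]]' 0; python3 -m pendant '[[-30,0,0,0],[-50,0,0,0],[-50,0,0,0],[-10,0,20,0],[0,0,50,0],[0,0,50,0],[0,0,50,0],[0,0,0,0]]'; python3 - <<'E'
from h import *
delta(-.2,.08,.09)
for n,b in(("top",(265,150,415,240)),("scene",(215,150,385,290))):
    f=grab_frame(n);im=f["img"];print(n,blob(mask(im,(105,120,60),(125,255,255),b)))
    x0,y0,x1,y1=b; cv2.imwrite(f"pics/{n}_g2.png",cv2.resize(im[y0:y1,x0:x1],None,fx=4,fy=4,interpolation=2)[:,:,::-1])
E
```

```text
clock: 6.15
position: [0.5747, -0.131, 0.0353]
tool_rot: [-0.07, 1.57, -1.562]
force: [-0.4, -8.4, -0.6]
grip_width: 0.0173
clock: 6.52
position: [0.5748, -0.1294, 0.0353]
tool_rot: [2.958, 1.57, 1.467]
force: [0.2, -0.7, 0.2]
grip_width: 0.0426
clock: 7.52
position: [0.5873, -0.3036, 0.1747]
tool_rot: [-0.609, 1.569, -2.106]
force: [-0.5, 0.1, -0.4]
grip_width: 0.0427
t 7.525 tcp gauge [-0.286   0.0019  0.1747] grip 0.042715686069860224 F [-0.5  0.1 -0.4]
tool axes in gauge (cols x y z)
 [[-0.001 -0.011 -1.   ]
 [ 0.001 -1.     0.011]
 [-1.    -0.001  0.001]]
shift mm in present tool axes [ 84.6 -78.9 -85.3] turn -0.63 q7 [ 0.63  0.66 -0.39  1.53  0.28  1.    0.24]
top [([352, 174, 13, 8, 90], [357.96, 177.28], [(352.0, 174.0), (364.0, 174.0), (364.0, 181.0), (352.0, 181.0)])]
scene [([291, 225, 13, 10, 57], [296.96, 229.84], [(290.29998779296875, 232.10000610351562), (300.1000061035156, 224.3000030517578), (303.0, 228.0), (293.20001220703125, 235.8000030517578)])]
```

View pics/top_g2.png

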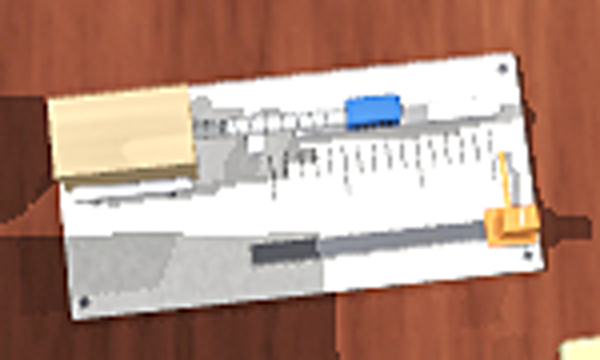

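View pics/scene_g2.png

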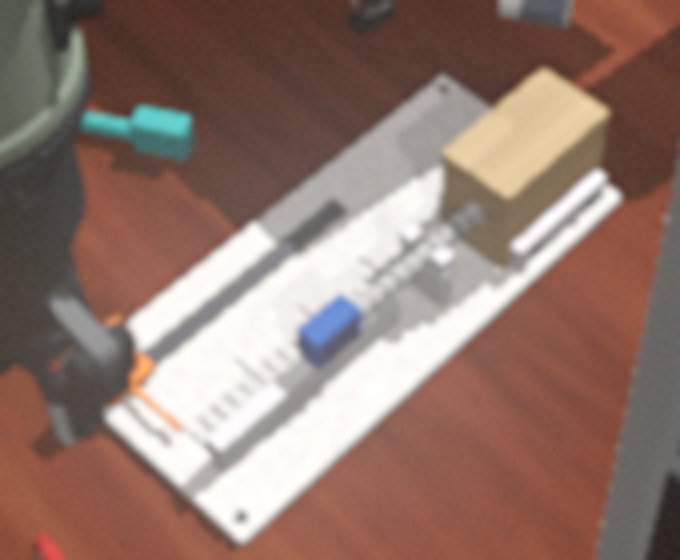

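```bash
python3 - <<'E'
from h import *
T=grab_frame("top");S=grab_frame("scene")
for nm,f,a,b in(("T",T,(376.34,175.87),(357.96,177.28)),("S",S,(279.94,243.78),(296.96,229.84))):
    for z in(.062,.056): print(nm,z,[w2g(onz(f,*p,z)).round(4) for p in(a,b)])
ct=lambda x,y:(265+(x-1.5)/4,150+(y-1.5)/4)
cs=lambda x,y:(215+(x-1.5)/4,150+(y-1.5)/4)
print("T top corners",[w2g(onz(T,*ct(*p),.062)).round(4) for p in((345,98),(399,94),(403,122),(348,128))])
print("S top corners",[w2g(onz(S,*cs(*p),.062)).round(4) for p in((300,333),(343,297),(360,312),(316,348))])
print("pointer",w2g(onz(S,*cs(180,427),.017)).round(4),w2g(onz(T,*ct(502,155),.017)).round(4))
print("tri",[(w2g(p).round(4),round(e,4)) for p,e in(tri(T,(376.34,175.87),S,(279.94,243.78)),tri(T,(357.96,177.28),S,(296.96,229.84)))])
E
```

```text
T 0.062 [array([-0.1655,  0.0019,  0.062 ]), array([-0.1176,  0.0005,  0.062 ])]
T 0.056 [array([-0.1664,  0.0007,  0.056 ]), array([-0.1182, -0.0007,  0.056 ])]
S 0.062 [array([-0.1686, -0.0002,  0.062 ]), array([-0.1194, -0.0012,  0.062 ])]
S 0.056 [array([-0.1663,  0.0029,  0.056 ]), array([-0.1166,  0.0019,  0.056 ])]
T top corners [array([-0.1003, -0.0098,  0.062 ]), array([-0.1355, -0.0087,  0.062 ]), array([-0.1358,  0.01  ,  0.062 ]), array([-0.0999,  0.0101,  0.062 ])]
S top corners [array([-0.1356,  0.0047,  0.062 ]), array([-0.1032,  0.0044,  0.062 ]), array([-0.104 , -0.0092,  0.062 ]), array([-0.1365, -0.0084,  0.062 ])]
pointer [-0.2034  0.0319  0.017 ] [-0.2051  0.031   0.017 ]
tri [(array([-0.1666,  0.0015,  0.0581]), np.float64(0.0013)), (array([-0.118 ,  0.    ,  0.0593]), np.float64(0.0003))]
```

```bash
python3 -m pendant '[[0,0,-50,0],[0,2,-50,0],[20,0,-19,-0.6],[50,0,0,0],[45,0,0,0],[13,0,0,0],[0,0,0,0]]' -1; python3 -m pendant '[[0,0,-6,0],[0,0,-6,0],[0,0,0,0]]'; python3 -m pendant '[[0,0,-4,0],[0,0,-3,0],[0,0,0,0]]'; python3 -c "
from h import *
delta(-.147,0,.046)"
```

```text
clock: 8.6
position: [0.581, -0.1798, 0.0477]
tool_rot: [-2.597, 1.57, 2.206]
force: [0.6, -0.4, 0.4]
grip_width: 0.0001
clock: 8.98
position: [0.5802, -0.1678, 0.0481]
tool_rot: [1.429, 1.57, -0.05]
force: [0.2, 0.2, -1.0]
grip_width: 0.0003
clock: 9.35
position: [0.5793, -0.1648, 0.0477]
tool_rot: [0.141, 1.567, -1.342]
force: [1.3, -15.8, 1.2]
grip_width: -0.0002
t 9.35 tcp gauge [-0.1471 -0.0019  0.0477] grip -0.00019534909887670223 F [  1.3 -15.8   1.2]
tool axes in gauge (cols x y z)
 [[-0.004  0.002 -1.   ]
 [-0.001 -1.    -0.002]
 [-1.     0.001  0.004]]
shift mm in present tool axes [ 1.7 -1.9 -0.1] turn 0.13 q7 [ 0.41  0.75 -0.34  1.77  0.38  0.69 -0.05]
```

```bash
python3 -m pendant '[[0,0,-4,0],[0,0,0,0]]'; python3 -m pendant '[[0,0,4,0],[0,0,4,0],[0,0,10,0],[0,0,20,0],[0,0,0,0]]';python3 -c "
from h import *
delta(-.2035,.08,.1)"
```

```text
clock: 9.6
position: [0.579, -0.1644, 0.0481]
tool_rot: [0.127, 1.563, -1.358]
force: [2.3, -33.1, 1.1]
grip_width: -0.0001
clock: 10.22
position: [0.5819, -0.198, 0.0471]
tool_rot: [-0.336, 1.57, -1.819]
force: [-0.3, 0.8, 0.5]
grip_width: 0.0001
t 10.225 tcp gauge [-0.1804 -0.0017  0.0471] grip 0.00010277496415125867 F [-0.3  0.8  0.5]
tool axes in gauge (cols x y z)
 [[-0.001  0.002 -1.   ]
 [ 0.    -1.    -0.002]
 [-1.    -0.     0.001]]
shift mm in present tool axes [-52.8 -81.8  22.9] turn 0.11 q7 [ 0.47  0.76 -0.35  1.74  0.37  0.71  0.01]
```

Hard stop confirmed: it moved only 0.4 mm more as the push rose from 16 to 33 N. Now the marker.

```bash
python3 -m pendant '[[-50,0,0,0],[-10,-30,10,0],[0,-52,13,0],[0,0,0,0]]' 0; python3 -m pendant '[[20,0,0,0],[25,0,0,0],[20,0,0,0],[8,0,0,0],[0,0,0,0]]' ; python3 - <<'E'
from h import *
delta(-.2035,.08,.031)
for n,b in(("top",(325,150,445,240)),("scene",(215,150,335,260))):
    im=grab_frame(n)["img"];x0,y0,x1,y1=b; cv2.imwrite(f"pics/{n}_g3.png",cv2.resize(im[y0:y1,x0:x1],None,fx=5,fy=5,interpolation=2)[:,:,::-1])
E
```

```text
clock: 10.72
position: [0.4993, -0.2278, 0.1074]
tool_rot: [-1.244, 1.568, -2.728]
force: [1.1, 0.4, 0.4]
grip_width: 0.0426
clock: 11.35
position: [0.5028, -0.2254, 0.0342]
tool_rot: [-2.559, 1.57, 2.244]
force: [0.2, 0.5, 0.2]
grip_width: 0.043
t 11.35 tcp gauge [-0.201   0.0795  0.0342] grip 0.04297327859268414 F [0.2 0.5 0.2]
tool axes in gauge (cols x y z)
 [[ 0.     0.005 -1.   ]
 [ 0.    -1.    -0.005]
 [-1.    -0.    -0.   ]]
shift mm in present tool axes [ 3.2 -0.5  2.5] turn 0.29 q7 [ 0.56  0.71 -0.34  1.91  0.4   0.58  0.05]
```

View pics/scene_g3.png

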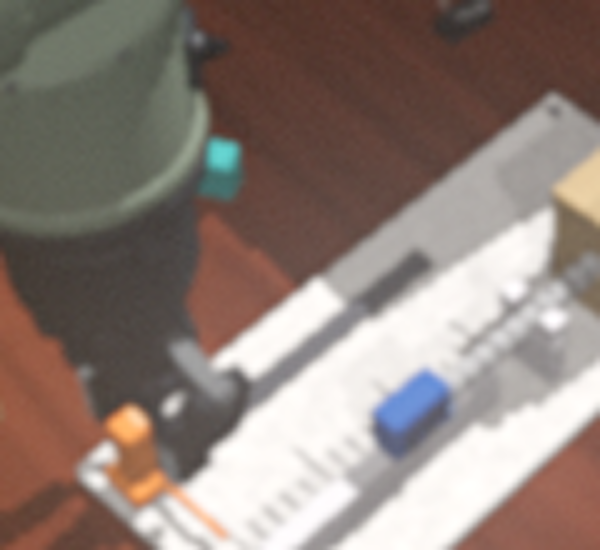

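View pics/top_g3.png

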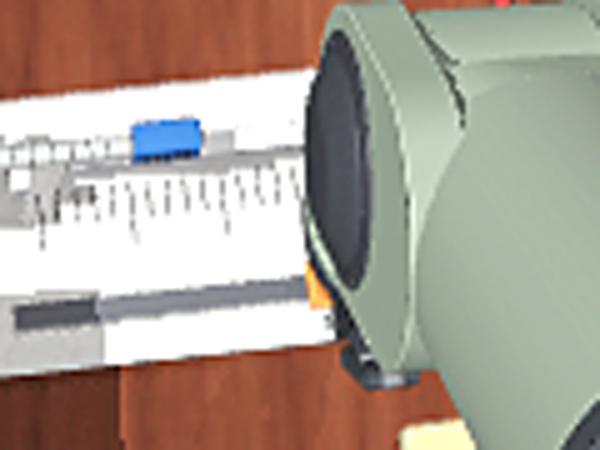

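```bash
python3 -m pendant '[[0,0,0,0],[0,0,0,0],[0,0,0,0]]' -1 30; python3 -m pendant '[[-1,0,-5,0],[0,0,-9,0],[0,0,-9,0],[0,0,-9,0],[0,0,-9,0],[0,0,-9,0],[0,0,-9,0],[0,0,-6,0],[0,0,-2,0],[0,0,0,0]]'; python3 - <<'E'
from h import *
delta(-.136,.08,.034)
for n,b in(("top",(265,150,415,240)),("scene",(215,150,385,290))):
    im=grab_frame(n)["img"];x0,y0,x1,y1=b; cv2.imwrite(f"pics/{n}_g4.png",cv2.resize(im[y0:y1,x0:x1],None,fx=4,fy=4,interpolation=2)[:,:,::-1])
E
```

```text
clock: 11.82
position: [0.5019, -0.226, 0.0349]
tool_rot: [-1.193, 1.57, -2.674]
force: [-6.8, -0.0, 11.5]
grip_width: 0.0154
clock: 13.08
position: [0.496, -0.158, 0.0351]
tool_rot: [-2.114, 1.57, 2.689]
force: [-3.9, 0.7, -8.8]
grip_width: 0.0156
t 13.075 tcp gauge [-0.1332  0.0805  0.0351] grip 0.015551526973700294 F [-3.9  0.7 -8.8]
tool axes in gauge (cols x y z)
 [[ 0.001  0.005 -1.   ]
 [ 0.001 -1.    -0.005]
 [-1.    -0.001 -0.001]]
shift mm in present tool axes [1.1 0.4 2.8] turn 0.31 q7 [ 0.43  0.68 -0.32  1.99  0.4   0.53 -0.08]
```

View pics/scene_g4.png

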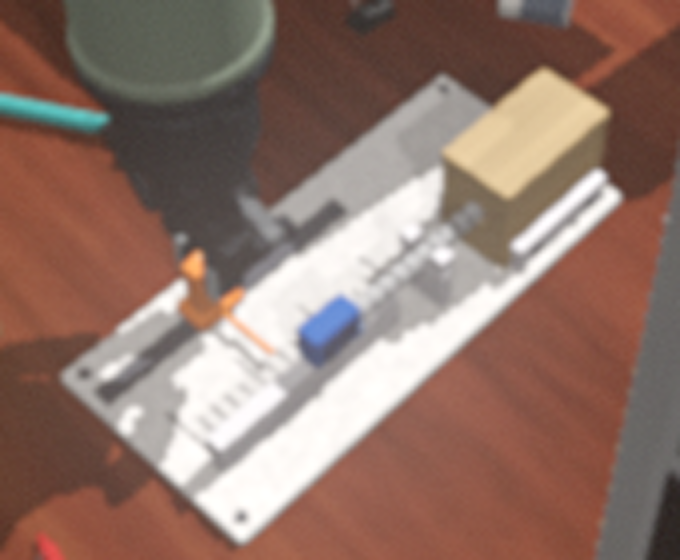

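View pics/top_g4.png

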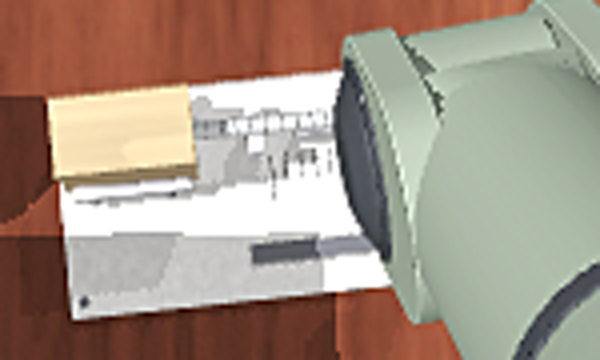

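```bash
python3 -m pendant '[[0,0,0,0],[0,0,0,0],[0,0,0,0]]' 0; python3 -m pendant '[[-30,0,0,0],[-50,0,0,0],[-50,0,30,0],[0,0,60,0],[0,0,60,0],[0,0,0,0]]'; python3 - <<'E'
from h import *
for n,b in(("top",(320,160,400,220)),("scene",(255,200,335,260))):
    im=grab_frame(n)["img"];x0,y0,x1,y1=b; cv2.imwrite(f"pics/{n}_g5.png",cv2.resize(im[y0:y1,x0:x1],None,fx=8,fy=8,interpolation=2)[:,:,::-1])
    print(n,"blue",blob(mask(im,(105,120,60),(125,255,255),b)),"or",blob(mask(im,(5,90,110),(20,255,255),b)))
E
```

```text
clock: 13.55
position: [0.4971, -0.1589, 0.0356]
tool_rot: [1.429, 1.57, -0.051]
force: [-0.4, 0.3, 0.1]
grip_width: 0.0428
clock: 14.3
position: [0.5092, -0.3132, 0.165]
tool_rot: [0.008, 1.569, -1.479]
force: [-1.1, 1.1, 0.2]
grip_width: 0.0426
top blue [([352, 174, 13, 8, 91], [357.98, 177.4], [(352.0, 174.0), (364.0, 174.0), (364.0, 181.0), (352.0, 181.0)])] or [([320, 160, 80, 37, 593], [358.12, 164.79], [(320.0, 160.0), (399.0, 160.0), (399.0, 196.0), (320.0, 196.0)]), ([361, 204, 13, 10, 83], [367.17, 208.86], [(361.0, 204.0), (373.0, 204.0), (373.0, 213.0), (361.0, 213.0)]), ([383, 218, 17, 2, 24], [392.46, 218.71], [(383.0, 218.0), (399.0, 218.0), (399.0, 219.0), (383.0, 219.0)])]
scene blue [([291, 225, 12, 10, 53], [296.77, 229.55], [(290.79998779296875, 231.8000030517578), (299.79998779296875, 224.3000030517578), (302.6000061035156, 227.6999969482422), (293.6000061035156, 235.10000610351562)])] or [([255, 200, 21, 32, 460], [263.88, 214.02], [(255.0, 200.0), (275.0, 200.0), (275.0, 231.0), (255.0, 231.0)]), ([307, 234, 28, 26, 375], [324.97, 250.75], [(307.0, 234.0), (334.0, 234.0), (334.0, 259.0), (307.0, 259.0)])]
```

View pics/top_g5.png

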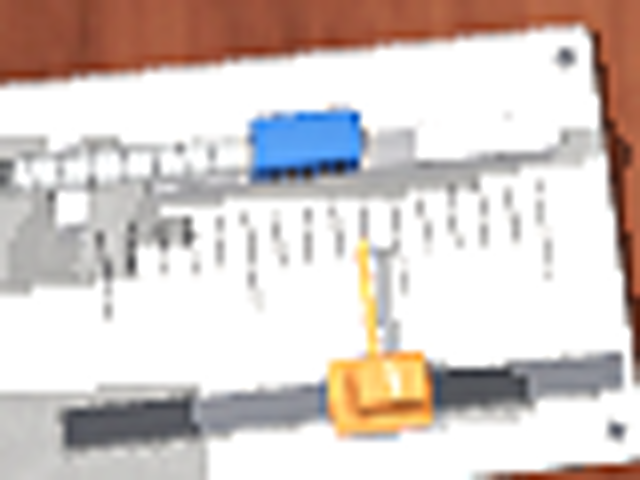

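View pics/scene_g5.png

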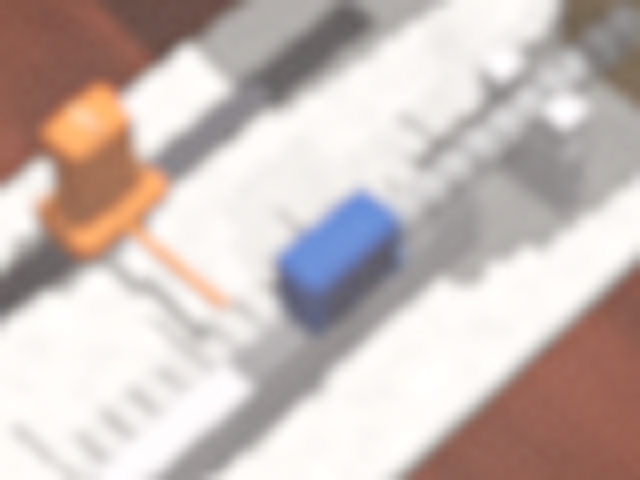

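```bash
python3 - <<'E'
from h import *
T=grab_frame("top");S=grab_frame("scene")
ct=lambda x,y:(320+(x-3.5)/8,160+(y-3.5)/8)
cs=lambda x,y:(255+(x-3.5)/8,200+(y-3.5)/8)
print("pointer T root->tip",[w2g(onz(T,*ct(*p),.017)).round(4) for p in((374,350),(362,240))])
print("pointer S",[w2g(onz(S,*cs(*p),.017)).round(4) for p in((135,235),(228,306))])
print("handle rear T",[w2g(onz(T,*ct(*p),.062)).round(4) for p in((358,112),(361,165))],"front",w2g(onz(T,*ct(253,150),.062)).round(4))
print("handle rear top edge S",[w2g(onz(S,*cs(*p),.062)).round(4) for p in((282,263),(318,295))],"front",w2g(onz(S,*cs(380,212),.062)).round(4))
print("blob centre", w2g(onz(T,357.98,177.4,.062)),w2g(onz(S,296.77,229.55,.058)))
print("tab/foot",w2g(onz(T,367.17,208.86,.04)))
E
```

```text
pointer T root->tip [array([-0.1361,  0.0646,  0.017 ]), array([-0.1367,  0.0269,  0.017 ])]
pointer S [array([-0.1368,  0.0665,  0.017 ]), array([-0.1354,  0.0295,  0.017 ])]
handle rear T [array([-0.1352, -0.0076,  0.062 ]), array([-0.134,  0.01 ,  0.062])] front [-0.0998  0.0013  0.062 ]
handle rear top edge S [array([-0.1346,  0.0052,  0.062 ]), array([-0.1352, -0.0091,  0.062 ])] front [-0.1048 -0.0023  0.062 ]
blob centre [-0.11759775  0.00079536  0.062     ] [-0.11726148  0.00166679  0.058     ]
tab/foot [-0.13382039  0.08246807  0.04      ]
```

The pointer is at x ≈ −136 mm and the handle's rear at ≈ −135 mm, so they agree within about 1 mm. The gripper is open and clear, so I'm handing in.

```bash
python3 - <<'E'
from workcell import bot, job_done
s=bot.observe(); print(s["clock"],s["position"],s["force"]); print(job_done())
E
```

```text
14.5 [ 0.51033475 -0.30720181  0.16536305] [0.53276856 0.47566078 0.24295234]
the job is handed in; nothing more can be done
None
```

The rod is bottomed in the hole and the marker's pointer is in line with the rear of the blue handle. I handed the job in at 14.5 s, and no verdict was reported.

- **Rod:** I gripped the blue handle and slid the rod in until it stopped. The handle then slipped about 5 mm in the fingers at 34 N. To check the stop, I pushed on the handle's rear face with closed fingers. It moved only 0.4 mm as the force rose from 16 to 33 N, so I took it as bottomed. The handle centre is at −118 mm from the mouth, which puts the **hole depth at about 34 mm**, good to a couple of mm by the camera calibration.
- **Marker:** I slid it about 68 mm and let it go. In the last pictures the pointer is 135.4 to 136.7 mm before the mouth and the handle's rear edge 134.0 to 135.2 mm. They differ by 1 to 2 mm, against the 5 mm allowed.
- **Camera disagreement:** The two cameras gave handle positions up to 2 mm apart. The handle's front edge differed more, at 5 mm, but that edge was picked by eye and I did not use it.
- **Bystanders:** I made no moves near the stapler, sticky pad, binder clip or turquoise rod. I did not measure their positions again at the end.

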